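Set the length gauge to its marked stop

TASK

Set the length gauge on the bench to its marked stop, the one with the upright pin: with the fingertips press down the pad in the middle of the slider to free its brake, keep it pressed and push the slider along the rail until it butts against that stop, then let the pad spring back up. Do not drag the slider along while its brake grips, lift nothing, and leave the pliers, the jar and the spool where they are.

Things in the scene. Friction and masses are not known exactly. Their poses are not given: they have to be found in the camera images.
- rail: The gauge's aluminium rail, screwed to the bench: 60 mm wide (its x), 400 mm long (its y), 20 mm high. Origin at the centre of its underside on the bench, z up. It is turned up to 0.45 rad from lying along world y. The slider runs along its y.
- slider: The black slider, captive on the rail. Origin at the centre of its underside on the rail's centre line, 20 mm above the bench; axes as the rail's. It measures 71 mm across the rail, 90 mm along it. At each end a 17 mm long shoulder rises to 52 mm above the bench; between the shoulders (56 mm apart) lies the pad, between 4 mm side walls that rise to 39 mm above the bench.
- pad_top (a point): Centre of the upper face of the grey ribbed pad in the slider's middle, 48 mm across the rail and 52 mm along it; 46 mm above the bench when up, 6 mm below the shoulder tops. It moves with the slider and sinks when pressed; axes as the rail's.
- pad (a joint): How far the pad is pressed (m): 0 up, 0.008 fully down. It yields at about 15 N, takes 17 N fully down, and springs back. Up, its brake clamps the slider to the rail with about 20 N of friction; pressed 2 mm or more the brake is off and the slider runs with about 2 N of drag, carried by a fingertip's friction on the pad or by a fingertip against a shoulder.
- pin_stop: The marked stop: a steel block clamped across the rail, 70 mm across the rail, 24 mm along it, its top 40 mm above the bench, with an upright round pin 12 mm thick whose flat round head, 24 mm across and 7 mm thick, reaches 73 mm above the bench. Origin at the centre of the block's underside, 20 mm above the bench. 120 to 165 mm from the rail's middle, at either end. The slider butts against it when their centres are 57 mm apart. It does not move.
- plain_stop: The other stop: the same block without a pin, towards the rail's other end. It does not move.
- pliers: Loose pliers with yellow handles lying on the bench beside the rail, about 140 mm long along its x, 42 mm wide, 12 mm high. Origin near its middle, on the bench.
- jar: Loose brown glass jar with a black lid standing beside the rail, 52 mm across, 65 mm high. Origin at the centre of its underside.
- spool: Loose empty wooden spool standing beside the rail, 56 mm across, 40 mm high. Origin at the centre of its underside.

How it is judged:
On the way, in this order (a step that is already met when the one before it is completed fails the run):
1. the pad is pressed down, the slider not yet at the pin stop (value of joint pad above 0.001 m and not (horizontal distance between slider and pin_stop below 0.06 m)), for 0.1 s.
2. the slider, its pad still pressed, is pushed against the pin stop (value of joint pad above 0.001 m and horizontal distance between slider and pin_stop below 0.06 m), for 0.1 s.
At the end, for the whole second after the job is handed in: The slider stands against the pin stop (gap under 3 mm), at rest, with its pad up again (within 1 mm) so that the brake holds it (horizontal distance between slider and pin_stop below 0.06 m and value of joint pad below 0.001 m and linear speed of slider below 0.01 m/s); the robot touches nothing.
It fails at once if the pliers is moved more than 20 mm, lifted or carried (distance of pliers from where it was at the start of the episode above 0.02 m or height (world z) of pliers above 0.012 m).
It fails at once if the jar is moved more than 20 mm, lifted or carried (distance of jar from where it was at the start of the episode above 0.02 m or height (world z) of jar above 0.012 m).
It fails at once if the spool is moved more than 20 mm, lifted or carried (distance of spool from where it was at the start of the episode above 0.02 m or height (world z) of spool above 0.012 m).
It fails at once if the slider is dragged along with its brake on (value of joint pad below 0.0003 m and linear speed of slider above 0.02 m/s).
It fails at once if the slider is lifted off the rail (height (world z) of slider above 0.02 m).
It also fails if it takes over 38 s, if anything falls off the work surface, if the arm or the gripper's body presses on something with over 40 N, if the wrist force passes 120 N, or if a joint passes its speed limit or range.

ROBOT

A 7-joint arm with a two-finger parallel gripper is mounted at the origin on the work surface. World frame = base frame: x ahead of the robot, y to its left, z up, the work surface at z = 0. Lengths are in m, angles in rad, forces in N, time in s.
With the tool pointing down it reaches from about 0.4 to 0.85 m from the base axis. Payload 4.5 kg.
Tool frame: the origin (TCP) lies midway between the tips of the shut fingers; the grasp point (between the pads) lies 19 mm behind it; z points along the fingers, y is the direction in which the jaws open and shut (so a half turn about z gives the same grasp; the last joint's range is limited). The gripper opens to 88 mm and grips with 3 to 60 N. Pads are 18 mm wide; open, the fingers measure 123 mm over their backs; the gripper's body (75 mm by 187 mm) begins 45 mm behind the grasp point.
Start: joints at [-1.109, 0.689, -0.195, 1.565, 0.157, 0.902, -0.215], TCP at [0.259, 0.569, 0.239] pointing down, gripper open.
Joint ranges: [-3.01, 3.01], [-0.46, 2.08], [-1.47, 1.51], [0.13, 2.56], [-1, 4.14], [0.04, 2.09], [-2.66, 2.66]. Speed limits (rad/s): [2.57, 2.57, 3.14, 3.14, 3.14, 3.14, 3.14].

INTERFACE

Orientations are given as a unit quaternion [x, y, z, w].
In Python, from plant import get_state, snapshot, finish_job, regions_of gives the robot as it stands.
- The arm moves only by the tool send_rows, never from a script. Its argument "series" is a list of rows, each an object of numbers: "grip": the opening, from 0 (shut) to 1 (fully open); "dx", "dy", "dz": the shift along the tool's x, y, z in mm; "turn": the turn about the tool's z in rad. A call has 1 to 20 rows; each row shifts and turns the commanded pose from where the row before left it, along the tool's axes as they then stand; what a row does not reach is not made up. A row lasts 1/10 s, in which the tool goes at most 50 mm and 8.59 degrees, less where a joint would pass 70% of its speed; a pose out of reach is approached as far as the arm can. A call is refused whole if a number of a shift passes 50 or a number of a turn 0.15, either way. A call with a gripper value outside its range is refused whole. The fingers move at their own pace and stop on an object; "force" is the grip in N (left out, the last holds). Time passes only in rows, so rows that do not move let the fingers close. It gives the time, the measured TCP pose, the force and the opening at its end, in the units of the state.
- get_state(): the state, without advancing time (a new reading comes with each control period).
- snapshot(name): name is "scene" or "side" or "wrist"; returns a dict with "img" (480x640x3 uint8, red, green, blue), "depth" (480x640 float32, m along the optical axis (not along the pixel's ray), 0 where there is no reading), "fov_y" (degrees; the focal length in pixels is half the picture's height over the tangent of half this angle, whatever the lens; pixels are square), "cx", "cy" (the principal point, pixels), "R" (3x3) and "t" (3): a world point X has camera coordinates R X + t. Camera axes: x right, y down, z forward; pixel columns grow to the right and rows downward; lengths in m; the calibration is good to about 2 mm. A picture is of the moment at which its call begins.
- finish_job(): hands the job in, once; it reports no verdict.
Trained networks look in a picture, given as the dict that the camera call returned (one of the last four; its "shot" number tells which), for a name from the list of things; names that differ only in an ending like _2 or _b are one class to them, and where a whole thing is asked for, a point or a joint stands for the part that bears it (a point fixed in the world has none). Each returns a list of dicts, best first, with "score" (0 to 1); they miss things now and then, are a little off and sometimes report something else, mostly with a low value. They report only what shows in the picture. A call takes as long as a camera call.
- regions_of(picture, target): "pixels" (480x640 bool, what is visible of it) and "extent" ([left, top, right, bottom] in pixels, round what is visible of it).
The state is a dict: "clock": time; "q": joint angles; "qd": joint speeds; "joint_torque": joint torques, N m; "tool_pos": TCP position; "eef_rot": TCP orientation; "contact_force": force on the tool from outside, world axes, zero at the start; "moment": the same for the moment, N m; "opening": opening from 0.0 (shut) to 1.0 (fully open).
Only numpy, scipy, OpenCV 4.12 (cv2) and the standard library are available. Lean on these libraries where they do the work, as an engineer would, in place of code of your own. Each camera call takes 0.05 s, during which the arm holds its last target.

## Working session

There is one attempt and no reset: what is moved stays moved. The work goes in short steps, Python scripts to look and compute and a tool call to move; the robot and the scene stay as the last step left them, time stands still between calls to the robot, and variables do not carry over. Pictures are saved under pics/ and viewed, and the job is handed in when it is done.

Besides the shell and the picture viewer there is one more tool, called after ">>>" as a command line: name --argument value ..., lists and objects as JSON in quotes. send_rows: Moves the arm, as the interface text tells. Its arguments: {"type":"object","properties":{"series":{"type":"array","items":{"type":"object","properties":{"grip":{"type":"number"},"dx":{"type":"number"},"dy":{"type":"number"},"dz":{"type":"number"},"turn":{"type":"number"}}}},"force":{"type":"number"}},"required":["series"]}

```bash
mkdir -p pics; ls
cat > h.py <<'E'
import numpy as np, cv2
from plant import *
def save(p,n): cv2.imwrite('pics/'+n+'.png', cv2.cvtColor(p['img'],cv2.COLOR_RGB2BGR))
def cloud(p):
    d=p['depth'];f=240/np.tan(np.radians(p['fov_y'])/2)
    v,u=np.mgrid[:480,:640]
    c=np.stack([(u-p['cx'])/f*d,(v-p['cy'])/f*d,d],-1)
    return (c-np.array(p['t']))@np.array(p['R'])
E
python3 - <<'E'
from h import *
s=get_state();print(s)
for n in ['scene','side','wrist']:
    p=snapshot(n);save(p,n+'0');X=cloud(p)
    print(n,p['fov_y'],p['t'])
    for k in ['rail','slider','pad_top','pin_stop','plain_stop','pliers','jar','spool']:
        for r in regions_of(p,k)[:2]:
            m=r['pixels']&(p['depth']>0)
            if m.sum()>20: print(k,round(r['score'],2),r['extent'],m.sum(),np.median(X[m],0).round(3),X[m].max(0).round(3),X[m].min(0).round(3))
E
```

```text
pics
{'clock': 0.0, 'q': array([-1.10921132,  0.68996644, -0.19456026,  1.56634859,  0.15734044,
        0.90247162, -0.21516292]), 'qd': array([ 0.00047497,  0.00146526, -0.00050743, -0.00089779, -0.00122497,
       -0.00046448,  0.00106437]), 'joint_torque': array([-7.66013250e-05, -5.27567697e+01, -1.26650132e+00, -1.53436553e+01,
       -5.24637464e-02,  6.34870099e-03,  1.75250370e-04]), 'tool_pos': array([0.25905597, 0.56809703, 0.23792094]), 'eef_rot': array([ 2.12224736e-01,  9.77220475e-01, -8.88576081e-04, -1.26023515e-04]), 'contact_force': array([ 0.33168703,  0.16734961, -0.12965962]), 'moment': array([ 0.01230394,  0.01252669, -0.05934662]), 'opening': 1.0004155176298286}
scene 54.09520319291037 [-0.18395604 -0.43719731  1.00107536]
rail 0.87 [162.4, 209.0, 440.8, 305.9] 7451 [0.581 0.011 0.02 ] [0.624 0.186 0.074] [ 0.521 -0.231 -0.004]
rail 0.48 [192.9, 243.8, 224.4, 296.6] 1048 [ 0.579 -0.161  0.04 ] [ 0.606 -0.148  0.076] [ 0.534 -0.178  0.001]
slider 0.91 [257.2, 213.8, 329.3, 284.6] 3356 [ 0.591 -0.04   0.046] [0.616 0.017 0.056] [ 0.507 -0.087 -0.001]
pad_top 0.9
[... 1196 characters left out ...]
7, 248.4] 665 [ 0.575 -0.038  0.047] [ 0.601 -0.013  0.051] [ 0.552 -0.064  0.04 ]
pin_stop 0.98 [318.9, 171.8, 362.8, 209.8] 889 [ 0.568 -0.153  0.04 ] [ 0.605 -0.144  0.078] [ 0.534 -0.238 -0.002]
plain_stop 0.9 [252.0, 308.2, 307.2, 346.6] 1145 [0.585 0.135 0.04 ] [0.634 0.144 0.045] [ 0.552  0.113 -0.   ]
pliers 0.85 [225.1, 205.4, 290.5, 261.5] 910 [ 0.693 -0.063  0.011] [0.72  0.007 0.017] [ 0.652 -0.13  -0.002]
jar 0.72 [366.1, 210.1, 399.4, 255.0] 1340 [ 0.48  -0.067  0.047] [ 0.506 -0.056  0.069] [ 0.455 -0.106  0.001]
spool 0.77 [356.6, 274.8, 393.5, 320.0] 1374 [0.473 0.052 0.04 ] [0.5   0.071 0.045] [0.447 0.016 0.001]
wrist 62.21628956352842 [-0.62527507 -0.04327596  0.38994497]
```

```bash
python3 - <<'E'
from h import *
from scipy.spatial.transform import Rotation as Ro
for n in ['scene','side']:
    p=snapshot(n);X=cloud(p);d=p['depth']>0;cs={}
    for k,z0,z1 in [('pad_top',.043,.049),('slider',.050,.056),('pin_stop',.037,.043),('plain_stop',.037,.043),('jar',.06,.07),('spool',.037,.043),('rail',.018,.022)]:
        for r in regions_of(p,k)[:1]:
            m=r['pixels']&d&(X[...,2]>z0)&(X[...,2]<z1)
            q=X[m][:,:2].astype(np.float32);b=cv2.minAreaRect(q*1000)
            print(n,k,m.sum(),q.mean(0).round(4),[np.round(v,1) for v in b])
print(Ro.from_quat(get_state()['eef_rot']).as_matrix().round(3))
E
cd pics; python3 -c "
import cv2,numpy as np
a=cv2.imread('scene0.png')[140:380,140:460];b=cv2.imread('side0.png')[140:380,160:480]
cv2.imwrite('c.png',cv2.resize(np.vstack([a,b]),(800,1200))[:, :] if 0 else np.hstack([cv2.resize(a,(400,300)),cv2.resize(b,(400,300))]))"
```

```text
scene pad_top 1089 [ 0.5793 -0.0397] [array([578.1, -39.6]), array([52. , 48.9]), np.float64(86.5)]
scene slider 1028 [ 0.5794 -0.0403] [array([578.2, -39.5]), array([89.7, 71. ]), np.float64(86.3)]
scene pin_stop 525 [ 0.5797 -0.1616] [array([ 569.6, -162.4]), array([24. , 71.6]), np.float64(86.3)]
scene plain_stop 652 [0.5901 0.1255] [array([588.6, 125.7]), array([24.6, 70.8]), np.float64(86.0)]
scene jar 676 [ 0.484  -0.0857] [array([482.6, -85.4]), array([45.1, 46.5]), np.float64(80.5)]
scene spool 761 [0.4761 0.0399] [array([475.6,  40.2]), array([51.5, 53.1]), np.float64(71.4)]
scene rail 4565 [ 0.5795 -0.0341] [array([578.4, -26.7]), array([400. ,  62.7]), np.float64(86.3)]
side pad_top 634 [ 0.5764 -0.0386] [array([577. , -39.7]), array([52.1, 48.9]), np.float64(86.7)]
side slider 767 [ 0.5763 -0.0341] [array([576.8, -37.3]), array([92.9, 70.2]), np.float64(86.6)]
side pin_stop 325 [ 0.5683 -0.1574] [array([ 568.9, -160.5]), array([27.6, 69.7]), np.float64(86.6)]
side plain_stop 686 [0.5868 0.13  ] [array([587.8, 128.6]), array([26.2, 70.2]), np.float64(86.5)]
side jar 510 [ 0.4807 -0.0805] [array([481. , -82.6]), array([46.1, 45.8]), np.float64(32.2)]
side spool 861 [0.4735 0.0437] [array([473.3,  42.4]), array([55.4, 55. ]), np.float64(66.6)]
side rail 2301 [0.5808 0.0415] [array([578. , -25.1]), array([402.7,  61.4]), np.float64(86.2)]
[[-0.91   0.415 -0.   ]
 [ 0.415  0.91   0.   ]
 [ 0.     0.    -1.   ]]
```

View pics/c.png

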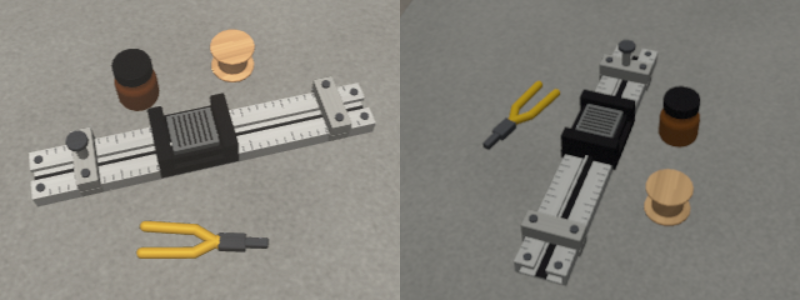

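View pics/scene0.png

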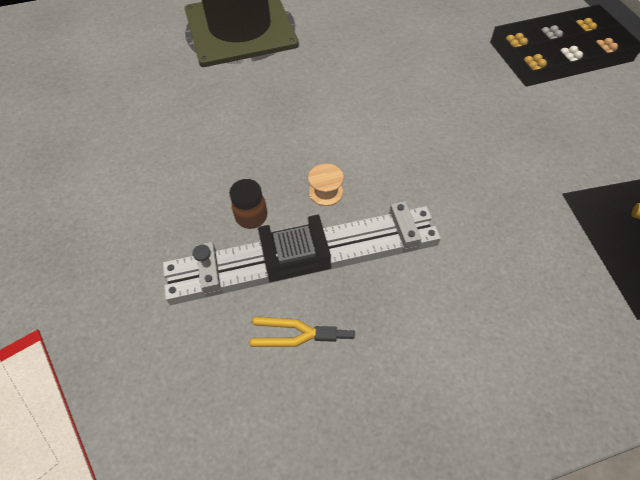

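>>> send_rows --series '[{"dx": -18,"dy": -2,"turn": 0.06,"grip": 0},{"dx": -36,"dy": -2,"turn": 0.06,"grip": 0},{"dx": -36,"dy": -2,"turn": 0.06,"grip": 0},{"dx": -36,"dy": -2,"turn": 0.06,"grip": 0},{"dx": -36,"dy": -2,"turn": 0.06,"grip": 0},{"dx": -36,"dy": -2,"turn": 0.06,"grip": 0},{"dx": -36,"dy": -2,"turn": 0.06,"grip": 0},{"dx": -36,"dy": -2,"turn": 0.06,"grip": 0},{"dx": -36,"dy": -2,"turn": 0.06,"grip": 0},{"dx": -36,"dy": -2,"turn": 0.06,"grip": 0},{"dx": -36,"dy": -2,"turn": 0.06,"grip": 0},{"dx": -36,"dy": -2,"turn": 0.06,"grip": 0},{"dx": -36,"dy": -2,"turn": 0.06,"grip": 0},{"dx": -36,"dy": -2,"turn": 0.06,"grip": 0},{"dx": -36,"dy": -2,"turn": 0.06,"grip": 0},{"dx": -36,"dy": -2,"turn": 0.06,"grip": 0},{"dx": -36,"dy": -2,"turn": 0.06,"grip": 0},{"dx": -36,"dy": -2,"turn": 0.06,"grip": 0},{"dx": -36,"dy": -2,"turn": 0.06,"grip": 0},{"dx": -18,"dy": -2,"turn": 0.06,"grip": 0}]'

```text
schema error: expected keys grip, dx, dy, dz, turn
```

>>> send_rows --series '[{"grip": 0},{"grip": 0},{"grip": 0}]'

```text
schema error: expected keys grip, dx, dy, dz, turn
```

```bash
cat > g.py <<'E'
from h import *
from scipy.spatial.transform import Rotation as Ro
import sys
s=get_state();R=Ro.from_quat(s['eef_rot']).as_matrix()
T=np.array([float(a) for a in sys.argv[1:4]])
print(s['clock'],s['tool_pos'].round(4),R.round(3).tolist(),s['contact_force'].round(2),s['opening'],s['q'].round(2))
print('mm',((T-s['tool_pos'])@R*1000).round(1))
y=np.arctan2(R[1,1],R[0,1]);print('turn',y-np.radians(-3.6))
E
python3 g.py 0.5772 -0.0475 0.066
```

```text
2.15 [0.2592 0.5687 0.2387] [[-0.91, 0.415, -0.0], [0.415, 0.91, 0.0], [0.0, 0.0, -1.0]] [0.04 0.5  0.61] 0.9988695035064106 [-1.11  0.69 -0.19  1.57  0.16  0.9  -0.22]
mm [-544.9 -428.8  172.7]
turn 1.2058902142038845
```

All keys are required in every row.

>>> send_rows --series '[{"dx": -18,"dy": -2,"dz": 0,"turn": 0.06,"grip": 0},{"dx": -36,"dy": -2,"dz": 0,"turn": 0.06,"grip": 0},{"dx": -36,"dy": -2,"dz": 0,"turn": 0.06,"grip": 0},{"dx": -36,"dy": -2,"dz": 0,"turn": 0.06,"grip": 0},{"dx": -36,"dy": -2,"dz": 0,"turn": 0.06,"grip": 0},{"dx": -36,"dy": -2,"dz": 0,"turn": 0.06,"grip": 0},{"dx": -36,"dy": -2,"dz": 0,"turn": 0.06,"grip": 0},{"dx": -36,"dy": -2,"dz": 0,"turn": 0.06,"grip": 0},{"dx": -36,"dy": -2,"dz": 0,"turn": 0.06,"grip": 0},{"dx": -36,"dy": -2,"dz": 0,"turn": 0.06,"grip": 0},{"dx": -36,"dy": -2,"dz": 0,"turn": 0.06,"grip": 0},{"dx": -36,"dy": -2,"dz": 0,"turn": 0.06,"grip": 0},{"dx": -36,"dy": -2,"dz": 0,"turn": 0.06,"grip": 0},{"dx": -36,"dy": -2,"dz": 0,"turn": 0.06,"grip": 0},{"dx": -36,"dy": -2,"dz": 0,"turn": 0.06,"grip": 0},{"dx": -36,"dy": -2,"dz": 0,"turn": 0.06,"grip": 0},{"dx": -36,"dy": -2,"dz": 0,"turn": 0.06,"grip": 0},{"dx": -36,"dy": -2,"dz": 0,"turn": 0.06,"grip": 0},{"dx": -36,"dy": -2,"dz": 0,"turn": 0.06,"grip": 0},{"dx": -18,"dy": -2,"dz": 0,"turn": 0.06,"grip": 0}]'

```text
clock: 4.15
tool_pos: [0.5785, -0.0016, 0.2389]
eef_rot: [0.731, 0.683, -0.001, 0.001]
contact_force: [0.0, -1.2, -0.7]
opening: 0.009
```

>>> send_rows --series '[{"dx": 0,"dy": 0,"dz": 0,"turn": 0,"grip": 0},{"dx": 0,"dy": 0,"dz": 0,"turn": 0,"grip": 0},{"dx": 0,"dy": 0,"dz": 0,"turn": 0,"grip": 0}]'

```text
clock: 4.45
tool_pos: [0.5787, 0.0072, 0.2387]
eef_rot: [0.726, 0.688, 0.001, -0.001]
contact_force: [-0.9, 1.0, -0.1]
opening: 0.003
```

```bash
python3 g.py 0.5772 -0.0475 0.066
```

```text
4.45 [0.5787 0.0072 0.2387] [[0.053, 0.999, 0.0], [0.999, -0.053, 0.002], [0.002, -0.0, -1.0]] [-0.9   1.03 -0.1 ] 0.0027703187037658615 [-0.13  0.63  0.07  1.72 -0.06  0.8  -0.09]
mm [-55.1   1.4 172.6]
turn 0.009793094869180938
```

>>> send_rows --series '[{"dx": -15,"dy": 0,"dz": 15,"turn": 0.01,"grip": 0},{"dx": -20,"dy": 1,"dz": 30,"turn": 0,"grip": 0},{"dx": -15,"dy": 0,"dz": 40,"turn": 0,"grip": 0},{"dx": -5,"dy": 0,"dz": 40,"turn": 0,"grip": 0},{"dx": 0,"dy": 0,"dz": 30,"turn": 0,"grip": 0},{"dx": 0,"dy": 0,"dz": 15,"turn": 0,"grip": 0},{"dx": 0,"dy": 0,"dz": 2,"turn": 0,"grip": 0},{"dx": 0,"dy": 0,"dz": 0,"turn": 0,"grip": 0},{"dx": 0,"dy": 0,"dz": 0,"turn": 0,"grip": 0}]'

```text
clock: 5.35
tool_pos: [0.5774, -0.0501, 0.0682]
eef_rot: [0.73, 0.683, 0.001, 0.001]
contact_force: [0.1, -0.3, -0.2]
opening: 0.005
```

```bash
python3 g.py 0.5772 -0.0475 0.041
python3 - <<'E'
from h import *
a=snapshot('scene')['img'][140:380,140:460];b=snapshot('side')['img'][140:380,160:480]
cv2.imwrite('pics/c1.png',np.hstack([cv2.resize(a,(400,300)),cv2.resize(b,(400,300))])[...,::-1])
E
```

```text
5.35 [ 0.5774 -0.0501  0.0682] [[0.066, 0.998, 0.003], [0.998, -0.066, 0.0], [0.0, 0.003, -1.0]] [ 0.12 -0.35 -0.22] 0.0050945714373224005 [-0.01  0.88  0.04  1.84 -0.07  0.43  0.  ]
mm [ 2.6 -0.4 27.2]
turn -0.003348456244112674
```

View pics/c1.png

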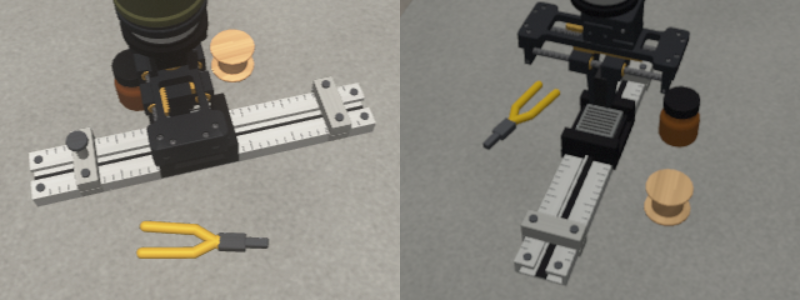

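The picture shows the shut fingertips above the pad, at about (600, 85) in the right half. The pad's ribs are clear and the neighbouring objects are untouched. Next I press straight down.

>>> send_rows --series '[{"dx": 3,"dy": 0,"dz": 5,"turn": 0,"grip": 0},{"dx": 0,"dy": 0,"dz": 10,"turn": 0,"grip": 0},{"dx": 0,"dy": 0,"dz": 4,"turn": 0,"grip": 0},{"dx": 0,"dy": 0,"dz": 2,"turn": 0,"grip": 0},{"dx": 0,"dy": 0,"dz": 2,"turn": 0,"grip": 0},{"dx": 0,"dy": 0,"dz": 2,"turn": 0,"grip": 0},{"dx": 0,"dy": 0,"dz": 1,"turn": 0,"grip": 0},{"dx": 0,"dy": 0,"dz": 1,"turn": 0,"grip": 0},{"dx": 0,"dy": 0,"dz": 0,"turn": 0,"grip": 0},{"dx": 0,"dy": 0,"dz": 0,"turn": 0,"grip": 0}]'

```text
clock: 6.45
tool_pos: [0.5772, -0.0478, 0.0413]
eef_rot: [0.73, 0.683, 0.001, 0.001]
contact_force: [-1.5, -0.1, 15.5]
opening: 0.004
```

```bash
python3 g.py 0.5731 -0.115 0.040
```

```text
6.45 [ 0.5772 -0.0478  0.0413] [[0.067, 0.998, 0.002], [0.998, -0.067, -0.0], [0.0, 0.002, -1.0]] [-1.53 -0.15 15.5 ] 0.0036206172122111094 [-0.02  0.92  0.03  1.84 -0.07  0.38  0.  ]
mm [-67.3   0.4   1.3]
turn -0.004436391762294989
```

>>> send_rows --series '[{"dx": 0,"dy": 0,"dz": 1.5,"turn": 0,"grip": 0},{"dx": 0,"dy": 0,"dz": 0,"turn": 0,"grip": 0},{"dx": -1,"dy": 0,"dz": 0,"turn": 0,"grip": 0},{"dx": -2,"dy": 0,"dz": 0,"turn": 0,"grip": 0},{"dx": -3,"dy": 0,"dz": 0,"turn": 0,"grip": 0},{"dx": -3,"dy": 0,"dz": 0,"turn": 0,"grip": 0},{"dx": -3,"dy": 0,"dz": 0,"turn": 0,"grip": 0},{"dx": -3,"dy": 0,"dz": 0,"turn": 0,"grip": 0},{"dx": -3,"dy": 0,"dz": 0,"turn": 0,"grip": 0},{"dx": -3,"dy": 0,"dz": 0,"turn": 0,"grip": 0},{"dx": -2,"dy": 0,"dz": 0,"turn": 0,"grip": 0},{"dx": -2,"dy": 0,"dz": 0,"turn": 0,"grip": 0},{"dx": 0,"dy": 0,"dz": 0,"turn": 0,"grip": 0}]'

```text
clock: 7.75
tool_pos: [0.5756, -0.0724, 0.0398]
eef_rot: [0.73, 0.683, 0.001, 0.001]
contact_force: [-1.5, 1.6, 16.8]
opening: 0.003
```

```bash
python3 g.py 0.5731 -0.115 0.040
python3 - <<'E'
from h import *
for n in ['scene','side']:
    p=snapshot(n);X=cloud(p)
    a=p['img'][140:380,150:470];globals()[n]=a
    for r in regions_of(p,'slider')[:1]:
        m=r['pixels']&(X[...,2]>.05)&(X[...,2]<.056);print(n,r['score'],m.sum(),X[m].min(0),X[m].max(0))
cv2.imwrite('pics/c2.png',np.hstack([cv2.resize(scene,(400,300)),cv2.resize(side,(400,300))])[...,::-1])
E
```

```text
7.75 [ 0.5756 -0.0724  0.0398] [[0.067, 0.998, 0.002], [0.998, -0.067, 0.0], [0.001, 0.002, -1.0]] [-1.53  1.57 16.76] 0.00305379361639377 [ 0.03  0.93  0.03  1.84 -0.06  0.38  0.03]
mm [-42.7   0.3  -0.2]
turn -0.004263818759306107
scene 0.62 462 [ 0.54476948 -0.10825065  0.0500102 ] [ 0.61531755 -0.01821343  0.05505695]
side 0.91 493 [ 0.53935204 -0.10667807  0.05000621] [ 0.61446216 -0.0148805   0.05596767]
```

View pics/c2.png

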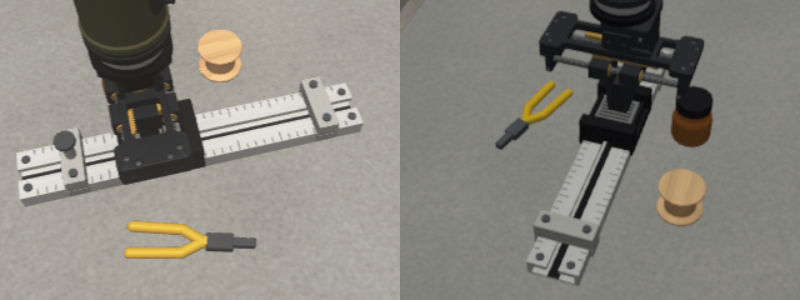

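The slider follows the fingers, with its near end now at about (190, 150) in the left half. About 41 mm remain.

>>> send_rows --series '[{"dx": -2,"dy": 0,"dz": 0,"turn": 0,"grip": 0},{"dx": -3,"dy": 0,"dz": 0,"turn": 0,"grip": 0},{"dx": -3,"dy": 0,"dz": 0,"turn": 0,"grip": 0},{"dx": -3,"dy": 0,"dz": 0,"turn": 0,"grip": 0},{"dx": -3,"dy": 0,"dz": 0,"turn": 0,"grip": 0},{"dx": -3,"dy": 0,"dz": 0,"turn": 0,"grip": 0},{"dx": -3,"dy": 0,"dz": 0,"turn": 0,"grip": 0},{"dx": -3,"dy": 0,"dz": 0,"turn": 0,"grip": 0},{"dx": -3,"dy": 0,"dz": 0,"turn": 0,"grip": 0},{"dx": -3,"dy": 0,"dz": 0,"turn": 0,"grip": 0},{"dx": -2,"dy": 0,"dz": 0,"turn": 0,"grip": 0},{"dx": -2,"dy": 0,"dz": 0,"turn": 0,"grip": 0},{"dx": -1,"dy": 0,"dz": 0,"turn": 0,"grip": 0},{"dx": -1,"dy": 0,"dz": 0,"turn": 0,"grip": 0},{"dx": -1,"dy": 0,"dz": 0,"turn": 0,"grip": 0},{"dx": 0,"dy": 0,"dz": 0,"turn": 0,"grip": 0}]'

```text
clock: 9.55
tool_pos: [0.5734, -0.1081, 0.0399]
eef_rot: [0.73, 0.683, 0.001, 0.001]
contact_force: [-1.5, 1.7, 15.9]
opening: 0.004
```

>>> send_rows --series '[{"dx": -1,"dy": 0,"dz": 0,"turn": 0,"grip": 0},{"dx": -1,"dy": 0,"dz": 0,"turn": 0,"grip": 0},{"dx": -1,"dy": 0,"dz": 0,"turn": 0,"grip": 0},{"dx": 0,"dy": 0,"dz": 0,"turn": 0,"grip": 0}]'

```text
clock: 9.95
tool_pos: [0.5732, -0.1112, 0.0399]
eef_rot: [0.73, 0.683, 0.001, 0.001]
contact_force: [-1.5, 1.6, 16.7]
opening: 0.003
```

>>> send_rows --series '[{"dx": -1,"dy": 0,"dz": 0,"turn": 0,"grip": 0},{"dx": -1,"dy": 0,"dz": 0,"turn": 0,"grip": 0},{"dx": 0,"dy": 0,"dz": 0,"turn": 0,"grip": 0}]'

```text
clock: 10.25
tool_pos: [0.5731, -0.1131, 0.0399]
eef_rot: [0.73, 0.683, 0.001, 0.001]
contact_force: [-1.7, 1.3, 16.3]
opening: 0.005
```

Traveled 65.3 mm with no force rise yet, so I continue in 1 mm steps.

>>> send_rows --series '[{"dx": -1,"dy": 0,"dz": 0,"turn": 0,"grip": 0},{"dx": -1,"dy": 0,"dz": 0,"turn": 0,"grip": 0},{"dx": 0,"dy": 0,"dz": 0,"turn": 0,"grip": 0}]'

```text
clock: 10.55
tool_pos: [0.573, -0.1138, 0.0398]
eef_rot: [0.73, 0.683, 0.002, 0.0]
contact_force: [-1.4, 4.3, 16.2]
opening: 0.005
```

>>> send_rows --series '[{"dx": -1,"dy": 0,"dz": 0,"turn": 0,"grip": 0},{"dx": -1,"dy": 0,"dz": 0,"turn": 0,"grip": 0},{"dx": 0,"dy": 0,"dz": 0,"turn": 0,"grip": 0}]'

```text
clock: 10.85
tool_pos: [0.573, -0.1139, 0.0398]
eef_rot: [0.73, 0.684, 0.002, -0.001]
contact_force: [-1.0, 7.2, 16.1]
opening: 0.003
```

```bash
python3 g.py 0.5731 -0.115 0.040
python3 - <<'E'
from h import *
for n in ['scene','side']:
    p=snapshot(n);X=cloud(p)
    a=p['img'][140:380,150:470];globals()[n]=a
    for k,z in (('slider',.05),('pin_stop',.037)):
      for r in regions_of(p,k)[:1]:
        m=r['pixels']&(X[...,2]>z)&(X[...,2]<z+.006);print(n,k,r['score'],m.sum(),X[m].min(0),X[m].max(0))
cv2.imwrite('pics/c3.png',np.hstack([cv2.resize(scene,(400,300)),cv2.resize(side,(400,300))])[...,::-1])
E
```

```text
10.85 [ 0.573  -0.1139  0.0398] [[0.065, 0.998, 0.003], [0.998, -0.065, 0.004], [0.004, 0.002, -1.0]] [-1.    7.17 16.11] 0.00310429244730402 [ 0.11  0.93  0.01  1.82 -0.03  0.39  0.09]
mm [-1.1  0.1 -0.2]
turn -0.0017683957553715351
scene slider 0.96 524 [ 0.54226865 -0.13724192  0.05000859] [ 0.61284048 -0.05966125  0.05533838]
scene pin_stop 0.8 164 [ 0.53402374 -0.17635641  0.03717224] [ 0.60511395 -0.15381183  0.04236988]
side slider 0.93 477 [ 0.53635922 -0.14737888  0.05002794] [ 0.61199358 -0.05627461  0.05550546]
side pin_stop 0.52 32 [ 0.53446573 -0.17148374  0.03735226] [ 0.55498328 -0.15549347  0.04297856]
```

View pics/c3.png

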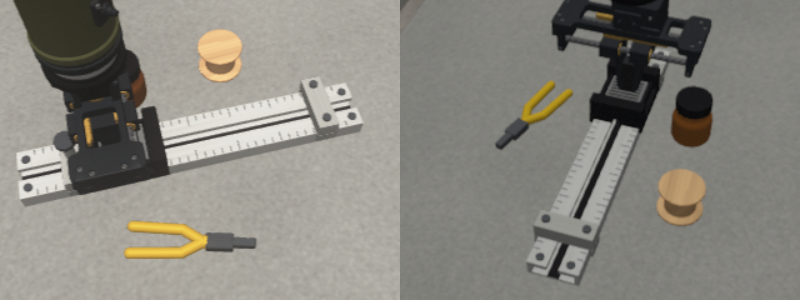

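The tip has stalled after 66 mm and the sideways force has risen from 1.5 to 7 N, so the slider is against the stop. The left half of the picture agrees, with the slider touching the block at about (70, 165). I release straight up.

>>> send_rows --series '[{"dx": 0,"dy": 0,"dz": 0,"turn": 0,"grip": 0},{"dx": 0,"dy": 0,"dz": -1,"turn": 0,"grip": 0},{"dx": 0,"dy": 0,"dz": -1,"turn": 0,"grip": 0},{"dx": 0,"dy": 0,"dz": -1,"turn": 0,"grip": 0},{"dx": 0,"dy": 0,"dz": -1,"turn": 0,"grip": 0},{"dx": 0,"dy": 0,"dz": -1,"turn": 0,"grip": 0},{"dx": 0,"dy": 0,"dz": -1,"turn": 0,"grip": 0},{"dx": 0,"dy": 0,"dz": -2,"turn": 0,"grip": 0},{"dx": 0,"dy": 0,"dz": -3,"turn": 0,"grip": 0},{"dx": 0,"dy": 0,"dz": -10,"turn": 0,"grip": 0},{"dx": 0,"dy": 0,"dz": -20,"turn": 0,"grip": 0},{"dx": 0,"dy": 0,"dz": -40,"turn": 0,"grip": 0},{"dx": 0,"dy": 0,"dz": -40,"turn": 0,"grip": 0},{"dx": 0,"dy": 0,"dz": -40,"turn": 0,"grip": 0},{"dx": 40,"dy": 0,"dz": -20,"turn": 0,"grip": 0},{"dx": 40,"dy": 0,"dz": 0,"turn": 0,"grip": 0},{"dx": 40,"dy": 0,"dz": 0,"turn": 0,"grip": 0},{"dx": 40,"dy": 0,"dz": 0,"turn": 0,"grip": 0},{"dx": 0,"dy": 0,"dz": 0,"turn": 0,"grip": 0},{"dx": 0,"dy": 0,"dz": 0,"turn": 0,"grip": 0}]'

```text
clock: 13.15
tool_pos: [0.582, 0.0426, 0.2193]
eef_rot: [0.73, 0.684, -0.0, 0.0]
contact_force: [0.4, -0.1, 0.3]
opening: 0.006
```

Run:
```python
from h import *
s=get_state();print(s['clock'],s['contact_force'],s['tool_pos'])
for n in ['scene','side']:
    p=snapshot(n);X=cloud(p)
    globals()[n]=p['img'][140:380,150:470]
    for k,z in (('slider',.05),('pad_top',.04),('pin_stop',.037),('pliers',0.008),('jar',.06),('spool',.037)):
      for r in regions_of(p,k)[:1]:
        m=r['pixels']&(X[...,2]>z)&(X[...,2]<z+.008);b=cv2.minAreaRect(X[m][:,:2].astype(np.float32)*1000)
        print(n,k,round(r['score'],2),m.sum(),[np.round(v,1) for v in b],np.median(X[m][:,2]).round(4))
cv2.imwrite('pics/c4.png',np.hstack([cv2.resize(scene,(400,300)),cv2.resize(side,(400,300))])[...,::-1])
```

```text
13.15 [ 0.37660322 -0.0862823   0.28727661] [0.58204931 0.04264629 0.21925653]
scene slider 0.67 1054 [array([ 575.5, -105.9]), array([89.8, 71.4]), np.float64(86.5)] 0.0521
scene pad_top 0.58 1120 [array([ 575. , -105.8]), array([52. , 49.8]), np.float64(86.5)] 0.0461
scene pin_stop 0.83 479 [array([ 570.2, -162.8]), array([23.9, 71.1]), np.float64(87.2)] 0.0403
scene pliers 0.91 1342 [array([692.4, -62.7]), array([136.2,  40.3]), np.float64(72.0)] 0.0113
scene jar 0.69 680 [array([483.1, -85.4]), array([45.7, 45.3]), np.float64(62.2)] 0.0653
scene spool 0.95 778 [array([473.8,  40.9]), array([51.8, 55.3]), np.float64(69.7)] 0.0403
side slider 0.7 672 [array([ 574.4, -103.7]), array([94.3, 71.1]), np.float64(86.1)] 0.0527
side pad_top 0.88 399 [array([ 573.7, -106. ]), array([47.2, 47.4]), np.float64(86.6)] 0.0469
side pin_stop 0.87 117 [array([ 563.4, -165.5]), array([23.4, 66.3]), np.float64(73.8)] 0.0416
side pliers 0.7 109 [array([478.7, -66.6]), array([49.1, 21.8]), np.float64(8.0)] 0.0118
side jar 0.9 511 [array([481.5, -82.4]), array([45.1, 46.9]), np.float64(12.8)] 0.0659
side spool 0.73 875 [array([472.8,  43.2]), array([52.3, 54. ]), np.float64(11.3)] 0.041
```

View pics/c4.png

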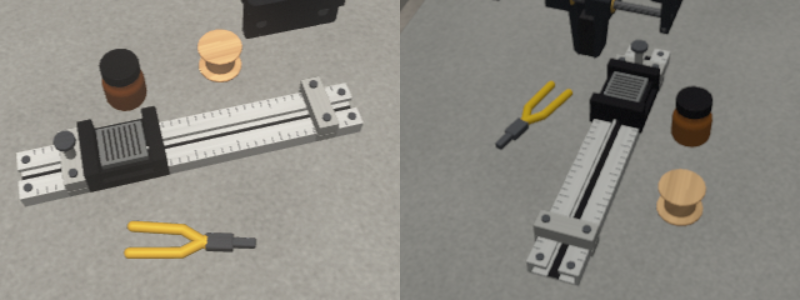

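The slider sits against the pin stop block at about (80, 165) in the left half. The centres are about 57 mm apart, the pad is up at 46 mm, and the other things have not moved.

```bash
python3 -c "
from plant import *
print(finish_job())"
```

```text
the job is handed in; nothing more can be done
None
```

The slider now stands against the pin stop with its pad up again, and I handed the job in at about 13 s of the 38 s allowed. With the shut fingertips I pressed the pad straight down (about 16 N, roughly 6 mm). Keeping it pressed, I pushed the slider 66 mm along the rail until it stalled on the stop and the sideways force rose to 7 N. Then I lifted straight up and moved the arm clear.

- **Slider:** in the scene camera its centre is 57.1 mm from the pin stop's, against a nominal 57 mm.
- **Pad:** its top is 46.1 mm above the bench in the scene camera and 46.9 mm in the side camera; fully up is 46 mm.
- **Pliers, jar and spool:** the jar and spool positions agree with the start to about 2 mm. The pliers had no fitted position from the start to compare with, but they lie in the same place in the pictures.
- **Robot:** it touches nothing, with contact force near zero.

**Checks that failed or disagreed:**
- The side camera's final view gave a poor fit of the pin stop, because the slider hides most of it; its slider-to-stop distance came out near 63 mm. I relied on the scene camera and the contact force instead.
- In that same side view the detector took something beside the jar for the pliers, so I disregarded that reading.
- My first two move calls were refused for missing keys and moved nothing.

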